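Level the storeroom shelf and hold the spirit level down

ROBOT

A 7-joint arm with a two-finger parallel gripper is mounted at the origin on the work surface. World frame = base frame: x ahead of the robot, y to its left, z up, the work surface at z = 0. Lengths are in m, angles in rad, forces in N, time in s.
With the tool pointing down it reaches from about 0.425 to 0.925 m from the base axis. Payload 6.8 kg.
Tool frame: the origin (TCP) lies on the centre line of the jaws, within the pads' length; the fingertips stand 14 mm ahead of it and the grasp point (between the pads) lies 5 mm behind it (r.nose_length is the distance from the TCP to the fingertips, in m); z points along the fingers, y is the direction in which the jaws open and shut (so a half turn about z gives the same grasp; the last joint's range is limited). The gripper opens to 85 mm and grips with 20 to 120 N. Pads are 22 mm wide; open, the fingers measure 114 mm over their backs; the gripper's body (76 mm by 85 mm) begins 54 mm behind the grasp point. The pads swing forward as they close: fully open they stand 13 mm farther back than shut.
Start: joints at [1.02, 0.477, 0.022, 1.555, -0.011, 1.109, -0.083], TCP at [0.289, -0.61, 0.206] pointing down, gripper open.
Joint ranges: [-2.96, 2.96], [-0.34, 2.1], [-1.41, 1.46], [0.24, 2.44], [-1.37, 4.51], [0.17, 1.92], [-2.96, 2.96]. Speed limits (rad/s): [2.39, 2.39, 3.14, 3.14, 3.14, 3.14, 3.14].

INTERFACE

Orientations are given as a rotation vector (axis times angle).
In Python, from bench import r, imaging, look_for, outline_of gives the robot as it stands. The module is installed in compiled form; this text tells all that it offers.
- The arm moves only by the tool carry_out, never from a script. Its arguments are lists of equal length, an entry for each row: "offset": the shift along the tool's x, y, z as a fraction of full scale, a list of three; "turn": the turn, a rotation vector about the tool's x, y, z as a fraction of full scale, a list of three. A call has 1 to 8 rows; each row is the pose to reach, as a shift and turn from the pose commanded when the call began, along the tool's axes at that moment; what a row does not reach only later rows make up. Full scale, the value 1, is 0.5 m for a shift and 1.5 rad for a turn. A row lasts 1/10 s, in which the tool goes at most 50 mm and 8.59 degrees, less where a joint would pass 70% of its speed; a pose out of reach is approached as far as the arm can. A call with a number of a shift or a turn outside -1 to 1 is refused whole. A call with a gripper value outside its range is refused whole. "hand" is the closure, from 0 (fully open) to 1 (shut), set as the call begins (left out, the last holds). The fingers move at their own pace and stop on an object; "force" is the grip in N (left out, the last holds). Time passes only in rows, so rows that repeat a pose let the fingers close. It gives the time, the measured TCP pose, the force and the opening at its end, in the units of the state.
- r.get_obs(): the state, without advancing time (a new reading comes with each control period).
- imaging.grab_frame(name): name is "scene" or "top" or "wrist"; returns a dict with "pixels" (400x640x3 uint8, red, green, blue), "fx", "fy", "cx", "cy" (pixels), "R" (3x3) and "t" (3): a world point X has camera coordinates R X + t. Camera axes: x right, y down, z forward; pixel columns grow to the right and rows downward; lengths in m; the calibration is good to about 2 mm. A picture is of the moment at which its call begins. There is no depth.
- r.hand_in(): hands the job in, once; it reports no verdict.
Trained networks look in the newest picture that a camera, given by its name, has taken for a name from the list of things; names that differ only in an ending like _2 or _b are one class to them, and where a whole thing is asked for, a point or a joint stands for the part that bears it (a point fixed in the world has none). Each returns a list of dicts, best first, with "score" (0 to 1); they miss things now and then, are a little off and sometimes report something else, mostly with a low value. They report only what shows in the picture. A call takes as long as a camera call. They do not tell look-alikes from the thing itself.
- look_for(query, camera): "xyz" ([x, y, z] in m, in the coordinates of the camera as it stood for that picture, good to about 4 mm: the middle of the surface that is visible of it).
- outline_of(query, camera): "region" (400x640 bool, what is visible of it).
The state is a dict: "clock": time; "joints": joint angles; "qvel": joint speeds; "tau": joint torques, N m; "tcp_pos": TCP position; "orientation": TCP orientation; "contact_force": force on the tool from outside, world axes, zero at the start; "moment": the same for the moment, N m; "grip_width": finger opening in m.
Only numpy, scipy, OpenCV 4.12 (cv2) and the standard library are available. Lean on these libraries where they do the work, as an engineer would, in place of code of your own. Each camera call takes 0.05 s, during which the arm holds its last target. There are 200 camera calls.

TASK

The short timber shelf sags at its levelling foot. First set the blue spirit level, vial side up, into the cleated pocket on the shelf board and let go of it; then turn the orange foot knob until the bubble rests between the two black lines. Finish by pressing down on top of the level with a steady push of about one kilogram, and end the program still pressing, with the bubble still between its lines; leave the things in the enamel tray alone.

Things in the scene. Friction and masses are not known exactly. Their poses are not given: they have to be found in the camera images.
- level: blue box-shaped spirit level, 180 long (own x) by 36 wide (own y) by 30 high (own z), 0.35 to 0.5 kg. Origin: centre of its underside; own z points out of the vial side. Starts vial side up on the table, at any of many yaws. The centre of mass is near the middle. May go into the pocket either way round.
- press_pad (a point): black disc 22 across in the middle of the level's top face, 30 above its underside: the place to grip across (36 wide) and to press. Axes as the level's.
- vial (a point): middle of the green vial, in the top face 50 from the level's middle towards its +x end, 26 above the underside. Two black rings mark where the 14 long, 8 wide white bubble is centred, with 3.5 to spare at either end.
- bubble (a joint): position in m of the white bubble along the level's own +x, 0 = centred between the black lines, stops at +-0.026. It floats to the higher end, 0.7 mm per mrad of slope, and takes about 2 s to settle.
- board: the shelf's board, timber, 365 long (own y), 130 wide (own x), 20 thick, its top about 90 above the table. Hinged over a wooden block near its +y end, about an axis along own x through its origin (mid-thickness); the foot, 275 away towards -y, carries the other end and starts 3 to 5.5 too low (9.5 to 19.5 mrad). Pushing on the board does not turn the foot.
- pocket (a point): centre of the floor (the board's top face) of the pocket for the level. Inside it is 186 along the board (own y) by 42 across (own x), bounded by cleats 6 high: one across either end and one 28 long on either side at each end; the middle 130 of both long sides is open for fingers. z is the board's normal.
- knob (a joint): angle in rad of the levelling foot's knob, growing clockwise seen from above; its zero is not where the shelf is level. Clockwise raises the foot end of the board, 12 mm a full turn, which moves the bubble about 4.9 mm per rad towards the foot end. It must be turned some 1.4 to 2.8 rad in all, so in several grasps; its stops lie well clear. Stiff (0.06 N m), stays where it is left.
- knob_grip (a point): grip point of the knob: on its upright axis, in the middle of an orange bar 54 long (own x), 14 thick (own y, pinch here) and 28 high, whose top lies 14 above this point and whose underside lies 14 below it. Turns with the knob. 128 above the table, 180 from the pocket's centre towards the board's -y end, about 40 above the board's top. Nothing else stands within 65 of the axis above the board.
- tray: pale green enamel tray with blue rim and a steel spring clip on the rim, 240 by 170 by 24 high (clip to 60), set aside to the left of the shelf. Fixed. Origin: centre of its underside.
- valve_tool: red valve tool 84 long, lying in the tray; a bystander.
- tyre_lever1: white tyre lever 108 long, lying in the tray; a bystander.
- tyre_lever2: white tyre lever 108 long, lying in the tray; a bystander.
- tin: closed aluminium tin, 69 across, 40 high, standing in the tray; a bystander.
Mind the look-alikes: they are no part of the job. Of the things like the level, leave any that is yellow; of the rest the smaller one is meant.

How it is judged:
On the way, in this order (a step that is already met when the one before it is completed fails the run):
1. the level lies seated in the pocket, vial side up, let go (x of level in the frame of pocket between -0.006 and 0.006 m and y of level in the frame of pocket between -0.006 and 0.006 m and z of level in the frame of pocket between -0.003 and 0.003 m and angle between the x axis of level and the y axis of pocket, either way round below 0.07 rad and angle between level's own z axis and vertical below 0.06 rad and contact force between the fingers and level below 0.2 N), for 0.2 s.
2. with the level lying there free, the foot has been turned until the bubble is centred (all of step 1 and value of joint bubble between -0.0035 and 0.0035 m and angle between level's own z axis and vertical below 0.007 rad and contact force between the arm and level below 0.2 N), for 0.3 s.
At the end, for the whole second after the job is handed in: the level lies vial side up in the pocket (within 6 mm, 4 degrees, underside within 3 mm of the board), the fingers press on it so that it bears on the board with 8 to 40 N (its own weight is 3.5 to 5 N of this), and the bubble is within 3.5 mm of centre (x of level in the frame of pocket between -0.006 and 0.006 m and y of level in the frame of pocket between -0.006 and 0.006 m and z of level in the frame of pocket between -0.003 and 0.003 m and angle between the x axis of level and the y axis of pocket, either way round below 0.07 rad and angle between level's own z axis and vertical below 0.06 rad and value of joint bubble between -0.0035 and 0.0035 m and contact force between level and board between 8 and 40 N and contact force between the fingers and level above 3 N); the arm keeps its last pose, push and grip.
It fails at once if a thing in the tray is disturbed (moved over 15 mm) (distance of any of valve_tool, tyre_lever1, tyre_lever2, tin from where it was at the start of the episode above 0.015 m).
It also fails if it takes over 72 s, if anything falls off the work surface, if the arm or the gripper's body presses on something with over 40 N, if the wrist force passes 120 N, or if a joint passes its speed limit or range.

## Working session

There is one attempt and no reset: what is moved stays moved. The work goes in short steps, Python scripts to look and compute and a tool call to move; the robot and the scene stay as the last step left them, time stands still between calls to the robot, and variables do not carry over. Pictures are saved under pics/ and viewed, about 8 in all and at most 12, crops included, and the job is handed in when it is done.

Besides the shell and the picture viewer there is one more tool, called as name(argument=value, ...) on one line, values as JSON. carry_out: Moves the arm, as the interface text tells. Shift numbers are shares of 0.5 m and turn numbers shares of 1.5 rad, none past 1 either way. Its arguments: {"type":"object","properties":{"offset":{"type":"array","items":{"type":"array","items":{"type":"number","minimum":-1,"maximum":1}}},"turn":{"type":"array","items":{"type":"array","items":{"type":"number","minimum":-1,"maximum":1}}},"hand":{"type":"number"},"force":{"type":"number"}},"required":["offset","turn"]}

```bash
mkdir -p pics
cat > h.py <<'E'
import numpy as np, cv2
from bench import r, imaging, look_for, outline_of
from scipy.spatial.transform import Rotation as Ro
def grab(n,f=None):
    d=imaging.grab_frame(n)
    d['R']=np.array(d['R']);d['t']=np.array(d['t'])
    if f: cv2.imwrite('pics/'+f,d['pixels'][:,:,::-1])
    return d
def w(d,x): return d['R'].T@(np.array(x)-d['t'])
def pix(d,X):
    c=d['R']@np.array(X)+d['t']; return np.array([d['fx']*c[0]/c[2]+d['cx'],d['fy']*c[1]/c[2]+d['cy']])
def ray(d,u,v,z):
    k=d['R'].T@np.array([(u-d['cx'])/d['fx'],(v-d['cy'])/d['fy'],1]); o=-d['R'].T@d['t']
    return o+k*(z-o[2])/k[2]
def rel(p,yaw=None):
    """offset fractions (and turn) to go from current pose to world p, tool down with y axis(jaw) at world yaw"""
    o=r.get_obs(); R0=Ro.from_rotvec(o['orientation'])
    print('off',np.round(R0.inv().apply(np.array(p)-o['tcp_pos'])/0.5,4))
    if yaw is not None:
        best=None
        for k in (0,np.pi):
            a=yaw+k; y=np.array([np.cos(a),np.sin(a),0]); z=np.array([0,0,-1.]); x=np.cross(y,z)
            q=(R0.inv()*Ro.from_matrix(np.c_[x,y,z])).as_rotvec()
            print('turn',np.round(q/1.5,4))
E
python3 - <<'E'
from h import *
o=r.get_obs();print({k:np.round(v,3) for k,v in o.items()}, r.nose_length)
a=grab('scene');b=grab('top')
cv2.imwrite('pics/a.png',cv2.resize(np.vstack([a['pixels'],b['pixels']]),(480,600))[:,:,::-1])
cv2.imwrite('pics/top.png',cv2.resize(b['pixels'],(800,500))[:,:,::-1]);cv2.imwrite('pics/scene.png',cv2.resize(a['pixels'],(800,500))[:,:,::-1])
for c,d in(('scene',a),('top',b)):
  print(c,-d['R'].T@d['t'],d['fx'])
  for q in('level','press_pad','vial','board','pocket','knob_grip','tray','bubble'):
    for e in look_for(q,c)[:4]:
      X=w(d,e['xyz']);print(q,round(e['score'],2),np.round(X,3),pix(d,X).round())
E
```

```text
{'clock': np.float64(0.0), 'joints': array([ 1.02 ,  0.478,  0.022,  1.556, -0.012,  1.109, -0.083]), 'qvel': array([ 0.001, -0.001, -0.002, -0.   , -0.001, -0.001, -0.001]), 'tau': array([-1.0000e-03, -5.9645e+01,  1.6070e+00, -2.8119e+01,  1.2000e-02,
        9.0000e-03,  0.0000e+00]), 'tcp_pos': array([ 0.289, -0.609,  0.205]), 'orientation': array([-3.063e+00, -6.900e-01,  1.000e-03]), 'contact_force': array([-0.218, -0.169,  0.327]), 'moment': array([ 0.032, -0.015, -0.006]), 'grip_width': np.float64(0.085)} 0.014
scene [1.00665739 0.56502237 1.25300639] 453.39646466932606
level 0.7 [ 0.237 -0.332  0.039] [314. 139.]
level 0.67 [ 0.473 -0.306  0.033] [268. 177.]
level 0.61 [ 0.467 -0.53   0.03 ] [232. 142.]
press_pad 0.85 [ 0.476 -0.313  0.029] [266. 177.]
press_pad 0.8 [ 0.243 -0.326  0.042] [314. 141.]
press_pad 0.56 [ 0.467 -0.529  0.034] [232. 141.]
vial 0.94 [ 0.239 -0.329  0.036] [314. 141.]
vial 0.91 [ 0.47  -0.525  0.035] [232. 142.]
vial 0.71 [ 0.474 -0.311  0.03 ] [267. 177.]
board 0.64 [0.6   0.069 0.084] [311. 263.]
pocket 0.83 [0.6   0.067 0.088] [310. 262.]
knob_grip 0.5 [ 0.623 -0.075  0.14 ] [272. 226.]
tray 0.6 [0.526 0.422 0.007] [415. 345.]
top [ 0.36453091 -0.01142351  1.33522546] 412.16417446243224
level 0.73 [ 0.475 -0.313  0.028] [403. 186.]
level 0.68 [ 0.234 -0.329  0.042] [411. 263.]
level 0.56 [ 0.461 -0.533  0.027] [471. 189.]
press_pad 0.84 [ 0.23  -0.334  0.042] [413. 264.]
press_pad 0.82 [ 0.457 -0.537  0.029] [472. 190.]
press_pad 0.42 [ 0.474 -0.314  0.029] [403. 187.]
vial 0.95 [ 0.235 -0.331  0.042] [412. 262.]
vial 0.88 [ 0.46  -0.533  0.025] [470. 190.]
vial 0.64 [ 0.472 -0.31   0.027] [402. 187.]
board 0.72 [0.595 0.048 0.082] [288. 148.]
board 0.54 [0.528 0.417 0.003] [175. 174.]
board 0.27 [0.486 0.405 0.009] [178. 187.]
pocket 0.83 [0.598 0.05  0.087] [287. 146.]
knob_grip 0.53 [ 0.624 -0.079  0.143] [330. 133.]
tray 0.66 [0.528 0.419 0.002] [174. 175.]
```

View pics/top.png

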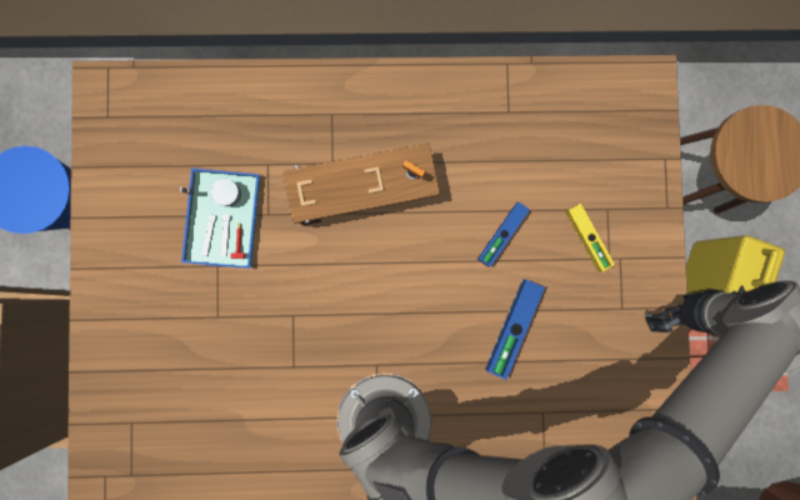

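View pics/scene.png

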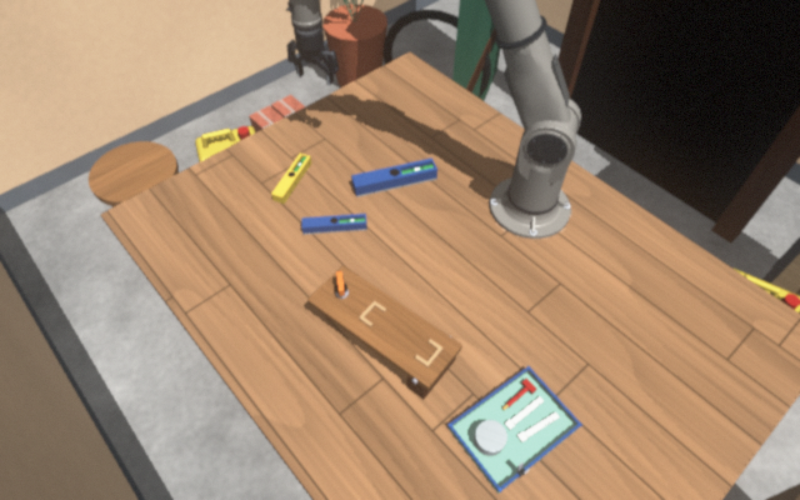

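```bash
cat >> h.py <<'E'
from scipy.optimize import minimize
def hull(d,T,Rm,lo,hi):
    P=np.array([[x,y,z] for x in(lo[0],hi[0]) for y in(lo[1],hi[1]) for z in(lo[2],hi[2])])@Rm.T+T
    return cv2.convexHull(np.array([pix(d,p) for p in P],np.float32))
def iou_cost(views,T,Rm,lo,hi):
    c=0
    for d,m in views:
        k=np.zeros(m.shape,np.uint8); cv2.fillConvexPoly(k,np.round(hull(d,T,Rm,lo,hi)*16).astype(np.int32),1,cv2.LINE_AA,4)
        k=k>0; c+=1-(k&m).sum()/(k|m).sum()
    return c
def fit(views,p0,z,lo,hi,rx=0):
    f=lambda p: iou_cost(views,np.array([p[0],p[1],z]),Ro.from_euler('ZX',[p[2],rx]).as_matrix(),lo,hi)
    s=np.vstack([p0]+[np.array(p0)+e for e in np.diag([.01,.01,.1])])
    o=minimize(f,p0,method='Nelder-Mead',options=dict(initial_simplex=s,xatol=1e-5,fatol=1e-5))
    return o.x,o.fun
E
python3 - <<'E'
from h import *
a=grab('scene');b=grab('top')
L=np.array([.474,-.312,.03]);S=np.array([.6,.06,.08])
ims=[]
V={'l':[], 'b':[]}
for c,d in(('scene',a),('top',b)):
  for q,P in(('level',L),('board',S)):
    m=[e['region'] for e in outline_of(q,c)]
    m=min(m,key=lambda k:np.hypot(*(np.argwhere(k).mean(0)[::-1]-pix(d,P))))
    V[q[0]].append((d,np.array(m))); print(c,q,m.sum())
for i in(0,1,2):
  v=V['l'][:1] if i==0 else V['l'][1:] if i==1 else V['l']
  print('level',fit(v,[.474,-.312,np.pi-.6],0,[-.09,-.018,0],[.09,.018,.03]))
  v=V['b'][:1] if i==0 else V['b'][1:] if i==1 else V['b']
  for k in (.18,):
    print('board',fit(v,[.6,.05,0.2],.08,[-.065,-.1825,-.01],[.065,.1825,.01]))
u,v=pix(b,L).astype(int);c1=b['pixels'][v-30:v+30,u-40:u+40]
u,v=pix(b,S).astype(int);c2=b['pixels'][v-45:v+45,u-60:u+75]
cv2.imwrite('pics/c.png',np.vstack([cv2.resize(c1,(400,300),interpolation=2),cv2.resize(c2,(400,267),interpolation=2)])[:,:,::-1])
print(pix(b,L),pix(b,S))
E
```

```text
scene level 722
scene board 5109
top level 729
top board 4943
level (array([ 0.47183006, -0.31657662,  2.51738835]), np.float64(0.05066666666666664))
board (array([0.59843079, 0.045558  , 0.18539982]), np.float64(0.05058582852891946))
level (array([ 0.47474853, -0.31425205,  2.5013428 ]), np.float64(0.04587155963302747))
board (array([0.6009701 , 0.04606023, 0.1827365 ]), np.float64(0.07383808095952027))
level (array([ 0.47346585, -0.31490363,  2.50896913]), np.float64(0.1473049825991003))
board (array([0.59917809, 0.04571447, 0.17854995]), np.float64(0.1281311385892191))
[402.38252735 186.50068766] [284.10884618 146.18373511]
```

View pics/c.png

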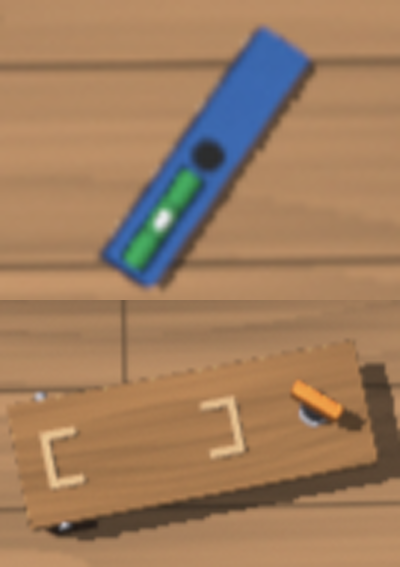

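Run:
```python
from h import *
rel([.4735,-.315,.16],0.938)
o=r.get_obs();print(Ro.from_rotvec(o['orientation']).as_matrix().round(3))
```

```text
off [ 0.5857 -0.375   0.0914]
turn [-0.      0.     -1.3773]
turn [0.     0.     0.7171]
[[ 0.904  0.428 -0.   ]
 [ 0.428 -0.904 -0.   ]
 [-0.    -0.    -1.   ]]
```

carry_out(offset=[[0.586, -0.375, 0.091], [0.586, -0.375, 0.091], [0.586, -0.375, 0.091], [0.586, -0.375, 0.091], [0.586, -0.375, 0.091], [0.586, -0.375, 0.091], [0.586, -0.375, 0.091], [0.586, -0.375, 0.091]], turn=[[0, 0, 0.717], [0, 0, 0.717], [0, 0, 0.717], [0, 0, 0.717], [0, 0, 0.717], [0, 0, 0.717], [0, 0, 0.717], [0, 0, 0.717]], hand=0, force=40)

```text
clock: 2.0
tcp_pos: [0.4773, -0.3081, 0.1595]
orientation: [-2.985, 0.97, 0.0]
contact_force: [0.2, 0.8, 0.3]
grip_width: 0.0854
```

carry_out(offset=[[0, 0, 0], [0, 0, 0], [0, 0, 0], [0, 0, 0]], turn=[[0, 0, 0], [0, 0, 0], [0, 0, 0], [0, 0, 0]])

```text
clock: 2.4
tcp_pos: [0.4727, -0.3167, 0.1604]
orientation: [2.984, -0.981, 0.0]
contact_force: [1.3, 0.5, 0.4]
grip_width: 0.0854
```

Run:
```python
from h import *
o=r.get_obs();print(o['clock'],o['tcp_pos'],o['joints'].round(2))
d=grab('wrist','w1.png');print(-d['R'].T@d['t'])
for q in('level','press_pad','vial'):
    for e in look_for(q,'wrist')[:3]:
      X=w(d,e['xyz']);print(q,round(e['score'],2),np.round(X,4),pix(d,X).round())
m=[(e['score'],e['region']) for e in outline_of('level','wrist')]
for s,k in m: print(s,k.sum(),fit([(d,np.array(k))],[.4735,-.315,2.509],0,[-.09,-.018,0],[.09,.018,.03]))
rel([.4735,-.315,.021],.938)
```

```text
2.4 [ 0.47269694 -0.31671791  0.16043254] [ 0.38  0.35  0.13  1.87 -0.05  0.93 -1.68]
[ 0.52650037 -0.3565382   0.33053456]
level 0.94 [ 0.3343 -0.3856  0.048 ] [462. 261.]
level 0.64 [ 0.4775 -0.3183  0.0349] [322. 184.]
level 0.57 [ 0.463  -0.5375  0.0336] [534.  51.]
press_pad 0.73 [ 0.5874 -0.11    0.0854] [ 45. 237.]
press_pad 0.72 [ 0.4796 -0.3234  0.031 ] [325. 178.]
press_pad 0.71 [ 0.3403 -0.3898  0.0443] [461. 253.]
vial 0.93 [ 0.3325 -0.3889  0.0421] [463. 258.]
vial 0.86 [ 0.4808 -0.3199  0.0329] [321. 180.]
vial 0.83 [ 0.4601 -0.5353  0.0294] [530.  56.]
0.88 11395 (array([ 0.4735, -0.315 ,  2.509 ]), np.float64(1.0))
0.72 6624 (array([ 0.47112729, -0.31488287,  2.50619829]), np.float64(0.014618138424820959))
0.64 2045 (array([ 0.4735, -0.315 ,  2.509 ]), np.float64(1.0))
off [-0.0003 -0.0008  0.2785]
turn [-1.000e-04 -0.000e+00  2.094e+00]
turn [ 0.     -0.     -0.0004]
```

View pics/w1.png

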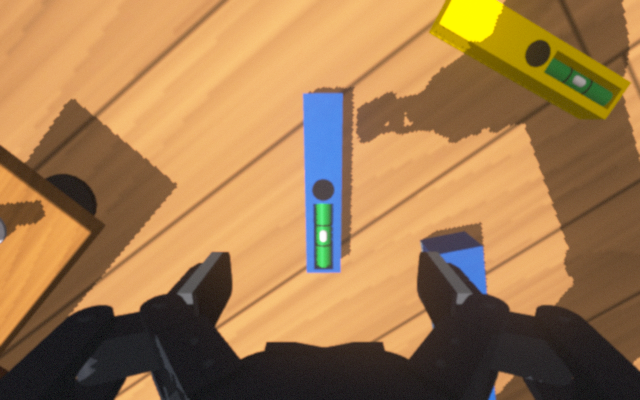

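carry_out(offset=[[-0.001, -0.001, 0.09], [0, -0.0008, 0.18], [0, -0.001, 0.279], [0, -0.001, 0.279], [0, -0.001, 0.279], [0, -0.001, 0.279]], turn=[[0, 0, 0], [0, 0, 0], [0, 0, 0], [0, 0, 0], [0, 0, 0], [0, 0, 0]])

```text
clock: 3.25
tcp_pos: [0.4757, -0.3158, 0.0233]
orientation: [2.985, -0.978, 0.007]
contact_force: [0.3, -0.6, 0.7]
grip_width: 0.0854
```

carry_out(offset=[[0, 0, 0], [0, 0, 0], [0, 0, 0], [0, 0, 0], [0, 0, 0], [0, 0, 0], [0, 0, 0], [0, 0, 0]], turn=[[0, 0, 0], [0, 0, 0], [0, 0, 0], [0, 0, 0], [0, 0, 0], [0, 0, 0], [0, 0, 0], [0, 0, 0]], hand=1, force=40)

```text
clock: 4.05
tcp_pos: [0.4739, -0.3146, 0.0206]
orientation: [-2.986, 0.977, 0.0]
contact_force: [1.0, -1.7, -0.1]
grip_width: 0.0003
```

Run:
```python
from h import *
o=r.get_obs();print(o['clock'],o['tcp_pos'],o['grip_width'])
d=grab('wrist');e=grab('top')
u,v=pix(e,[.474,-.315,.03]).astype(int);c1=e['pixels'][v-40:v+40,u-40:u+40]
cv2.imwrite('pics/w2.png',np.hstack([cv2.resize(d['pixels'],(480,300)),cv2.resize(c1,(300,300),interpolation=2)])[:,:,::-1])
```

```text
4.05 [ 0.4738733  -0.314552    0.02061569] 0.00028388853961425025
```

View pics/w2.png

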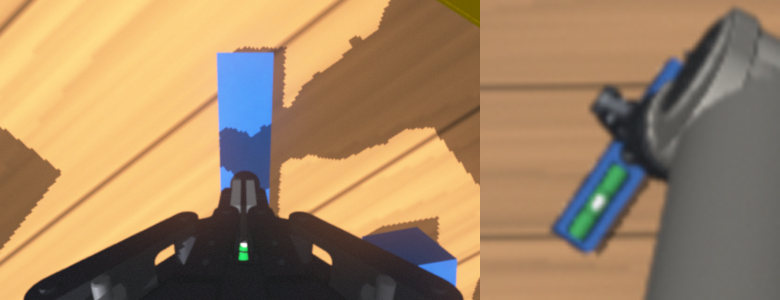

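Run:
```python
from h import *
o=r.get_obs()
d=grab('wrist');e=grab('scene')
print('tcp',pix(d,o['tcp_pos']),'tip',pix(d,o['tcp_pos']+[0,0,-.014]),d['fx'],-d['R'].T@d['t'])
for k in outline_of('level','wrist'):
  k=np.array(k['region']); print(k.sum(),np.argwhere(k).mean(0))
P=d['pixels'].copy()
H=hull(d,np.array([.472,-.315,0]),Ro.from_euler('z',2.508).as_matrix(),[-.09,-.018,0],[.09,.018,.03])
cv2.polylines(P,[H.astype(np.int32)],1,(255,0,0))
for p in(o['tcp_pos'],o['tcp_pos']+[0,0,-.014]): cv2.circle(P,tuple(pix(d,p).astype(int)),3,(255,0,255),-1)
u,v=pix(e,[.474,-.315,.03]).astype(int);c1=e['pixels'][v-50:v+30,u-40:u+40]
cv2.imwrite('pics/w3.png',np.hstack([cv2.resize(P,(480,400)),cv2.resize(c1,(320,400),interpolation=2)])[:,:,::-1])
```

```text
tcp [323.38562005 236.19199991] tip [323.41615011 227.96535728] 311.12135470117755 [ 0.52782764 -0.3543691   0.19068778]
12473 [159.46428285 326.86025816]
4363 [335.02062801 557.2502865 ]
```

View pics/w3.png

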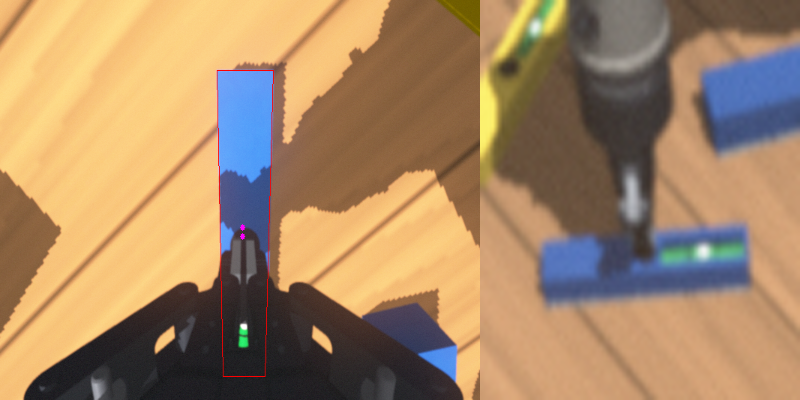

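carry_out(offset=[[0, 0, -0.08], [0, 0, -0.08], [0, 0, -0.08], [0, 0, -0.08]], turn=[[0, 0, 0], [0, 0, 0], [0, 0, 0], [0, 0, 0]])

```text
clock: 4.7
tcp_pos: [0.4735, -0.3143, 0.0602]
orientation: [-2.986, 0.977, 0.001]
contact_force: [-1.0, -0.4, -0.5]
grip_width: 0.0001
```

Run:
```python
from h import *
o=r.get_obs();print(o['clock'],o['tcp_pos'],o['grip_width'],o['contact_force'])
d=grab('wrist');e=grab('scene')
P=d['pixels'].copy()
for p in(o['tcp_pos'],o['tcp_pos']+[0,0,-.014]): cv2.circle(P,tuple(pix(d,p).astype(int)),2,(255,0,255),-1)
u,v=pix(e,[.474,-.315,.03]).astype(int);c1=e['pixels'][v-50:v+30,u-40:u+40]
cv2.imwrite('pics/w4.png',np.hstack([cv2.resize(P[120:320,220:420],(400,400)),cv2.resize(c1,(400,400),interpolation=2)])[:,:,::-1])
```

```text
4.7 [ 0.47349858 -0.31426451  0.06022086] 9.501181749440584e-05 [-0.98793343 -0.38026498 -0.54618376]
```

View pics/w4.png

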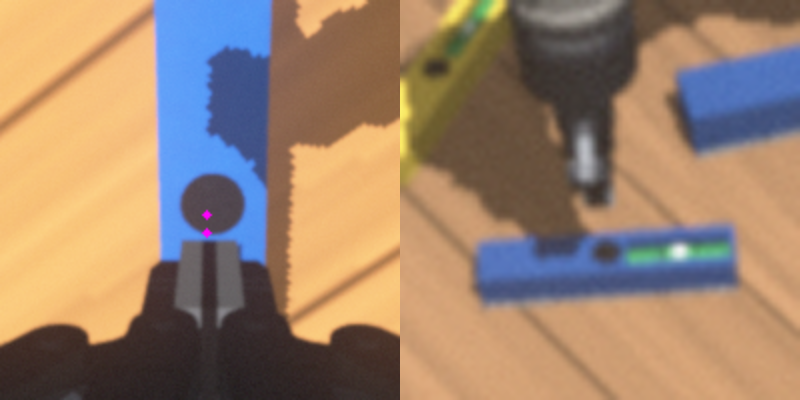

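Run:
```python
from h import *
o=r.get_obs();t=o['tcp_pos'];R0=Ro.from_rotvec(o['orientation']).as_matrix()
d=grab('wrist');e=grab('scene')
u,v=pix(e,[.474,-.315,.03]).astype(int)
for s in(.014,0,-.014,-.028):
  print(s,[((pix(d,t+R0@[x,0,s])-[220,120])*2).round() for x in(0,.011,-.011)],'scene crop',[((pix(e,t+R0@[x,0,s])-[u-40,v-50])*5+[400,0]).round() for x in(0,.011,-.011)])
print('disc',((pix(e,[.472,-.315,.03])-[u-40,v-50])*5+[400,0]).round(),((pix(d,[.472,-.315,.03])-[220,120])*2).round())
print(R0.round(3),-d['R'].T@d['t'])
```

```text
0.014 [array([207., 216.]), array([207., 182.]), array([207., 249.])] scene crop [array([601., 237.]), array([585., 238.]), array([617., 236.])]
0 [array([207., 232.]), array([207., 197.]), array([207., 267.])] scene crop [array([599., 224.]), array([583., 225.]), array([615., 223.])]
-0.014 [array([207., 251.]), array([207., 213.]), array([207., 289.])] scene crop [array([597., 211.]), array([581., 212.]), array([613., 210.])]
-0.028 [array([207., 274.]), array([207., 233.]), array([207., 314.])] scene crop [array([595., 197.]), array([579., 198.]), array([611., 196.])]
disc [604. 250.] [211. 201.]
[[ 0.806 -0.591 -0.001]
 [-0.591 -0.806  0.001]
 [-0.002  0.    -1.   ]] [ 0.52743819 -0.35408588  0.22981097]
```

Run:
```python
from h import *
o=r.get_obs();t=o['tcp_pos'];R0=Ro.from_rotvec(o['orientation']).as_matrix()
d=grab('wrist')
for x in(-.011,.011):
  for s in(.02,.001,-.013,-.03,-.045):
    print(x,s,[pix(d,t+R0@[x,y,s]).round() for y in(-.0425,.0425)])
```

```text
-0.011 0.02 [array([258., 241.]), array([388., 241.])]
-0.011 0.001 [array([252., 253.]), array([394., 253.])]
-0.011 -0.013 [array([246., 263.]), array([400., 263.])]
-0.011 -0.03 [array([238., 279.]), array([408., 279.])]
-0.011 -0.045 [array([230., 295.]), array([417., 295.])]
0.011 0.02 [array([257., 208.]), array([390., 208.])]
0.011 0.001 [array([250., 218.]), array([397., 218.])]
0.011 -0.013 [array([244., 226.]), array([403., 226.])]
0.011 -0.03 [array([235., 238.]), array([411., 238.])]
0.011 -0.045 [array([225., 251.]), array([421., 251.])]
```

carry_out(offset=[[0, 0, 0.04], [0, 0, 0.076], [0, 0, 0.082], [0, 0, 0.088], [0, 0, 0.094], [0, 0, 0.1], [0, 0, 0.1]], turn=[[0, 0, 0], [0, 0, 0], [0, 0, 0], [0, 0, 0], [0, 0, 0], [0, 0, 0], [0, 0, 0]])

```text
clock: 5.65
tcp_pos: [0.4741, -0.3146, 0.0108]
orientation: [2.986, -0.977, 0.0]
contact_force: [-0.1, -0.8, 0.2]
grip_width: -0.0002
```

carry_out(offset=[[0, 0, 0.005], [0, 0, 0.01], [0, 0, 0.01]], turn=[[0, 0, 0], [0, 0, 0], [0, 0, 0]])

```text
clock: 5.95
tcp_pos: [0.4738, -0.3144, 0.0055]
orientation: [-2.986, 0.977, 0.001]
contact_force: [0.3, 1.0, 0.9]
grip_width: 0.0
```

carry_out(offset=[[0, 0, 0.005], [0, 0, 0.01], [0, 0, 0.01]], turn=[[0, 0, 0], [0, 0, 0], [0, 0, 0]])

```text
clock: 6.25
tcp_pos: [0.4741, -0.3147, 0.0043]
orientation: [-2.985, 0.978, -0.001]
contact_force: [-10.0, 8.2, 39.1]
grip_width: 0.0
```

carry_out(offset=[[0, 0, 0.004], [0, 0, 0.008], [0, 0, 0.008]], turn=[[0, 0, 0], [0, 0, 0], [0, 0, 0]])

```text
clock: 6.55
tcp_pos: [0.4743, -0.3147, 0.0041]
orientation: [-2.984, 0.979, -0.001]
contact_force: [-22.1, 14.6, 78.8]
grip_width: 0.0
```

carry_out(offset=[[0, 0, -0.05], [0, 0, -0.107], [0, 0, -0.107], [0, 0, -0.107], [0, 0, -0.107], [0, 0, -0.107], [0, 0, -0.107]], turn=[[0, 0, 0], [0, 0, 0], [0, 0, 0], [0, 0, 0], [0, 0, 0], [0, 0, 0], [0, 0, 0]], hand=0)

```text
clock: 7.25
tcp_pos: [0.4734, -0.3142, 0.0493]
orientation: [-2.985, 0.977, 0.003]
contact_force: [-0.8, -1.5, 0.2]
grip_width: 0.0853
```

Run:
```python
from h import *
o=r.get_obs();print(o['clock'],o['tcp_pos'],o['grip_width'],o['contact_force'],o['joints'].round(2))
d=grab('wrist')
for e in outline_of('level','wrist'):
  k=np.array(e['region'])
  print(e['score'],k.sum(),fit([(d,k)],[.472,-.315,2.508],0,[-.09,-.018,0],[.09,.018,.03]))
for q in('press_pad','pocket','knob_grip'):
 for e in look_for(q,'wrist')[:3]: print(q,e['score'],w(d,e['xyz']).round(4))
```

```text
7.25 [ 0.47335338 -0.31423404  0.04925876] 0.08527901085366203 [-0.84749266 -1.4547777   0.17674001] [ 0.39  0.5   0.11  1.94 -0.08  0.7  -1.66]
0.96 4436 (array([ 0.472, -0.315,  2.508]), np.float64(1.0))
0.8 15456 (array([ 0.47160243, -0.31512568,  2.51177077]), np.float64(0.011663122623880362))
0.8 2260 (array([ 0.472, -0.315,  2.508]), np.float64(1.0))
0.4 157 (array([ 0.34847121, -0.22762462,  2.60412194]), np.float64(0.9722663840310899))
press_pad 0.78 [ 0.4789 -0.5116  0.0229]
press_pad 0.68 [ 0.4847 -0.3237  0.0322]
press_pad 0.64 [ 0.3359 -0.3894  0.0296]
```

carry_out(offset=[[0, 0, 0.06], [0, 0, 0.11], [0, 0, 0.142], [0, 0, 0.142], [0, 0, 0.142]], turn=[[0, 0, 0], [0, 0, 0], [0, 0, 0], [0, 0, 0], [0, 0, 0]])

```text
clock: 8.0
tcp_pos: [0.474, -0.3147, -0.0206]
orientation: [2.986, -0.978, -0.0]
contact_force: [-0.0, 0.4, 0.8]
grip_width: 0.0856
```

carry_out(offset=[[0, 0, 0], [0, 0, 0], [0, 0, 0], [0, 0, 0], [0, 0, 0], [0, 0, 0]], turn=[[0, 0, 0], [0, 0, 0], [0, 0, 0], [0, 0, 0], [0, 0, 0], [0, 0, 0]], hand=1, force=50)

```text
clock: 8.6
tcp_pos: [0.4744, -0.315, -0.0199]
orientation: [2.985, -0.977, 0.002]
contact_force: [-0.7, 0.5, 5.7]
grip_width: 0.0355
```

carry_out(offset=[[0, 0, -0.09], [0, 0, -0.18], [0, 0, -0.27], [0, 0, -0.34], [0, 0, -0.34]], turn=[[0, 0, 0], [0, 0, 0], [0, 0, 0], [0, 0, 0], [0, 0, 0]])

```text
clock: 9.1
tcp_pos: [0.4766, -0.3162, 0.1541]
orientation: [2.984, -0.977, 0.014]
contact_force: [0.9, 0.3, -4.8]
grip_width: 0.0352
```

```bash
cat > cl.py <<'E'
from h import *
def cleats(d,z=.095,c0=(.59,.09),n=None):
    hsv=cv2.cvtColor(d['pixels'],cv2.COLOR_RGB2HSV).astype(int)
    m=(hsv[...,2]>185)&(hsv[...,1]<130)
    k=np.zeros(m.shape,np.uint8); u,v=pix(d,[c0[0],c0[1],z])
    c,s=np.cos(.182),np.sin(.182)
    q=np.array([pix(d,[c0[0]+c*a-s*b,c0[1]+s*a+c*b,z]) for a,b in((-.04,-.12),(.04,-.12),(.04,.12),(-.04,.12))])
    cv2.fillConvexPoly(k,q.astype(np.int32),1)
    m&=k>0
    P=np.array([ray(d,u,v,z)[:2] for v,u in np.argwhere(m)])
    (cx,cy),(w_,h_),a=cv2.minAreaRect(P.astype(np.float32)*1000)
    return m,P,P.mean(0),(cx,cy,w_,h_,a)
E
python3 - <<'E'
from cl import *
o=r.get_obs();print(o['tcp_pos'],o['grip_width'],o['contact_force'])
ims=[]
for c in('top','scene'):
  d=grab(c); m,P,mu,rc=cleats(d); print(c,m.sum(),mu,np.round(rc,2))
  p=d['pixels'].copy();p[m]=(255,0,0);u,v=pix(d,[.59,.07,.09]).astype(int);ims.append(cv2.resize(p[v-50:v+50,u-65:u+65],(390,300),interpolation=0))
  for e in look_for('knob_grip',c)[:1]: print('knob',w(d,e['xyz']))
cv2.imwrite('pics/cl.png',np.hstack(ims)[:,:,::-1])
E
```

```text
[ 0.47658619 -0.31623026  0.15414844] 0.035167570254950285 [ 0.91209362  0.30910754 -4.8296885 ]
top 228 [0.59147752 0.10343053] [592.09  97.95  61.45 202.53  10.5 ]
knob [ 0.62441325 -0.07757753  0.14191298]
scene 682 [0.58984521 0.09507143] [589.52  87.67  81.08 244.13  10.47]
knob [ 0.6237923  -0.07521641  0.14165944]
```

View pics/cl.png

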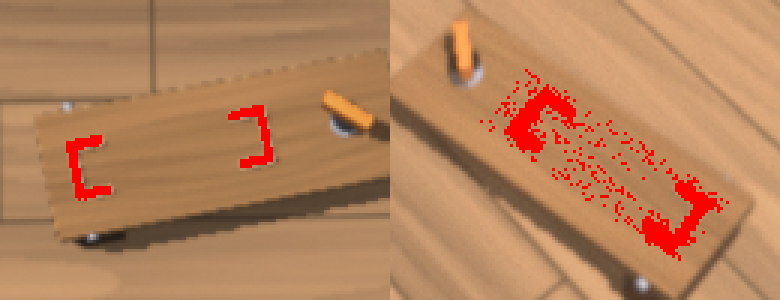

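Run:
```python
from h import *
rel([.5915,.0985,.15],.183)
```

```text
off [-0.2948 -0.8056 -0.0054]
turn [-0.0033  0.0019 -1.591 ]
turn [0.0015 0.0026 0.5034]
```

carry_out(offset=[[-0.295, -0.806, -0.005], [-0.295, -0.806, -0.005], [-0.295, -0.806, -0.005], [-0.295, -0.806, -0.005], [-0.295, -0.806, -0.005], [-0.295, -0.806, -0.005], [-0.295, -0.806, -0.005], [-0.295, -0.806, -0.005]], turn=[[0, 0, -0.8], [0, 0, -0.8], [0, 0, -0.8], [0, 0, -0.8], [0, 0, -0.8], [0, 0, -0.8], [0, 0, -0.8], [0, 0, -0.8]])

```text
clock: 10.1
tcp_pos: [0.5839, 0.0713, 0.149]
orientation: [-3.013, -0.888, 0.007]
contact_force: [1.7, -0.5, -5.4]
grip_width: 0.0352
```

carry_out(offset=[[0, 0, 0], [0, 0, 0], [0, 0, 0]], turn=[[0, 0, 0], [0, 0, 0], [0, 0, 0]])

```text
clock: 10.4
tcp_pos: [0.5838, 0.0679, 0.1495]
orientation: [3.017, 0.876, -0.006]
contact_force: [-1.1, -0.1, -5.5]
grip_width: 0.0348
```

Run:
```python
from h import *
o=r.get_obs();print(o['tcp_pos'],o['joints'].round(2))
rel([.5915,.0985,.15],.183)
```

```text
[0.58380728 0.06787876 0.14951103] [-0.03  0.41 -0.24  1.81  0.12  0.94 -1.33]
off [ 0.0458 -0.0435 -0.0011]
turn [-0.0021  0.0021 -0.7924]
turn [0.0023 0.0023 1.302 ]
```

carry_out(offset=[[0.046, -0.043, 0], [0.046, -0.043, 0], [0.046, -0.043, 0], [0.046, -0.043, 0], [0.046, -0.043, 0], [0.046, -0.043, 0], [0.046, -0.043, 0], [0.046, -0.043, 0]], turn=[[-0.002, 0.002, -0.792], [-0.002, 0.002, -0.792], [-0.002, 0.002, -0.792], [-0.002, 0.002, -0.792], [-0.002, 0.002, -0.792], [-0.002, 0.002, -0.792], [-0.002, 0.002, -0.792], [-0.002, 0.002, -0.792]])

```text
clock: 11.2
tcp_pos: [0.5924, 0.0974, 0.1505]
orientation: [2.004, 2.418, 0.002]
contact_force: [-1.2, -0.3, -5.4]
grip_width: 0.0353
```

carry_out(offset=[[0, 0, 0], [0, 0, 0], [0, 0, 0]], turn=[[0, 0, 0], [0, 0, 0], [0, 0, 0]])

```text
clock: 11.5
tcp_pos: [0.5929, 0.0992, 0.1512]
orientation: [2.011, 2.411, 0.004]
contact_force: [-0.6, -0.3, -4.9]
grip_width: 0.0351
```

Run:
```python
from cl import *
o=r.get_obs();t=o['tcp_pos'];print(t,o['joints'].round(2),o['grip_width'])
d=grab('wrist');print('cam',-d['R'].T@d['t'])
P=d['pixels'].copy()
ks=[np.array(e['region']) for e in outline_of('level','wrist')]
for k in ks: print(k.sum(), np.argwhere(k).mean(0))
for z in (t[2]+.0195,t[2]+.0225):
  k=max(ks,key=lambda k:k.sum())
  print('level',fit([(d,k)],[t[0],t[1],.183-np.pi/2],z,[-.09,-.018,0],[.09,.018,.03]))
  e=grab('top');kk=[np.array(x['region']) for x in outline_of('level','top')]
cv2.imwrite('pics/w5.png',P[:,:,::-1])
rel([.5915,.0985,.15],.183)
```

```text
[0.59286609 0.09923553 0.15122281] [ 0.11  0.46 -0.5   1.77  0.26  0.98 -0.31] 0.03511840616179651
cam [0.57970396 0.16554309 0.32131844]
26375 [192.78581991 324.24970616]
level (array([ 0.5926001 ,  0.09795396, -1.38534251]), np.float64(0.1474886885192539))
level (array([ 0.59277525,  0.09740992, -1.38474339]), np.float64(0.15675554702986128))
off [-0.0029 -0.0037  0.0031]
turn [ 0.0027 -0.0005  0.0007]
turn [ 7.0000e-04  4.2000e-03 -2.0937e+00]
```

View pics/w5.png

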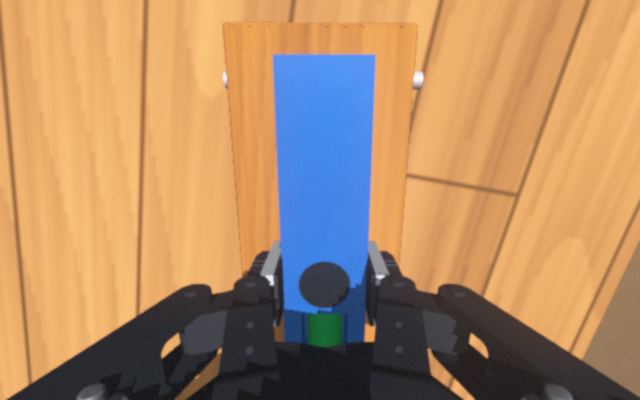

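Run:
```python
from cl import *
d=grab('wrist');t=r.get_obs()['tcp_pos']
u=np.array([-np.sin(.183),np.cos(.183),0])
for px in((274,55),(375,55),(324.5,55),(324,283)): 
  X=ray(d,*px,t[2]+.0505);q=X-t;print(px,X.round(4),'along',(q@u).round(4),'across',(q@[np.cos(.183),np.sin(.183),0]).round(4))
for px in((224,24),(416,24)):print(ray(d,*px,.0915).round(4))
k=[np.array(e['region']) for e in outline_of('board','wrist')]
for a in k: print(a.sum())
```

```text
(274, 55) [0.5587 0.1839 0.2021] along 0.0885 across -0.0185
(375, 55) [0.5937 0.1905 0.2021] along 0.0886 across 0.0171
(324.5, 55) [0.5762 0.1872 0.2021] along 0.0886 across -0.0007
(324, 283) [0.5925 0.099  0.2021] along -0.0012 across -0.0007
[0.5043 0.2126 0.0915]
[0.6292 0.2361 0.0915]
21636
26239
```

Run:
```python
from h import *
rel([.5908,.0998,.08],.184)
```

```text
off [-1.000e-04 -5.100e-03  1.431e-01]
turn [ 0.0026 -0.0005  0.0002]
turn [ 7.0000e-04  4.1000e-03 -2.0942e+00]
```

carry_out(offset=[[0, -0.005, 0.07], [0, -0.005, 0.143], [0, -0.005, 0.143], [0, -0.005, 0.143], [0, -0.005, 0.143]], turn=[[0.002, 0, 0], [0.002, 0, 0], [0.002, 0, 0], [0.002, 0, 0], [0.002, 0, 0]])

```text
clock: 12.4
tcp_pos: [0.5922, 0.1004, 0.082]
orientation: [2.006, 2.415, 0.005]
contact_force: [0.4, 1.0, -4.1]
grip_width: 0.0351
```

Run:
```python
from h import *
o=r.get_obs();print(o['tcp_pos'],o['contact_force'])
d=grab('wrist','w6.png');e=grab('top')
u,v=pix(e,[.59,.098,.09]).astype(int)
a=cv2.resize(d['pixels'][0:250,180:480],(480,400));b=cv2.resize(e['pixels'][v-30:v+30,u-40:u+40],(533,400),interpolation=2)[:,60:380]
cv2.imwrite('pics/w6b.png',np.hstack([a,b])[:,:,::-1])
```

```text
[0.59221094 0.10039109 0.08201797] [ 0.40324598  1.03837767 -4.09313356]
```

View pics/w6b.png

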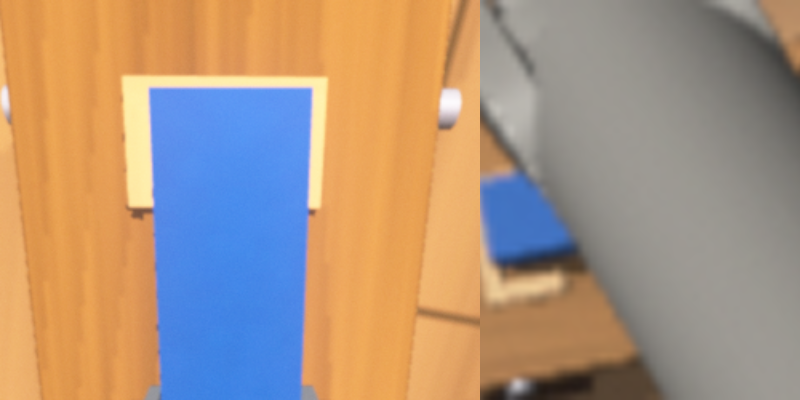

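Run:
```python
from h import *
d=grab('wrist');t=r.get_obs()['tcp_pos'];print(t)
c=np.array([np.cos(.184),np.sin(.184),0]);u=np.array([-c[1],c[0],0])
for z,l in((t[2]+.0505,((273.1,55),(375,55))),(.0965,((256.3,47),(385,47),(259.5,130),(381.5,130)))):
  for p in l: X=ray(d,*p,z);q=X-t;print(p,X.round(4),(q@c).round(4),(q@u).round(4))
rel([.591,.0998,.067],.184)
```

```text
[0.59195477 0.10011413 0.08180317]
(273.1, 55) [0.5574 0.1839 0.1323] -0.0186 0.0887
(375, 55) [0.5928 0.1906 0.1323] 0.0174 0.0888
(256.3, 47) [0.5431 0.191  0.0965] -0.0314 0.0983
(385, 47) [0.6008 0.2019 0.0965] 0.0273 0.0984
(259.5, 130) [0.5494 0.1547 0.0965] -0.0319 0.0614
(381.5, 130) [0.6078 0.1657 0.0965] 0.0276 0.0615
off [-0.0003 -0.0021  0.0296]
turn [ 0.0025 -0.0004  0.0003]
turn [ 7.0000e-04  3.9000e-03 -2.0941e+00]
```

carry_out(offset=[[-0.0034, -0.003, 0.0], [-0.0034, -0.003, 0.008], [-0.0034, -0.003, 0.016], [-0.0034, -0.003, 0.02], [-0.0034, -0.003, 0.024], [-0.0034, -0.003, 0.024]], turn=[[0.002, 0, 0], [0.002, 0, 0], [0.002, 0, 0], [0.002, 0, 0], [0.002, 0, 0], [0.002, 0, 0]])

```text
clock: 13.15
tcp_pos: [0.5896, 0.0975, 0.0689]
orientation: [-2.007, -2.415, 0.003]
contact_force: [-3.6, -3.3, 5.9]
grip_width: 0.0349
```

carry_out(offset=[[0, 0, 0.003], [0, 0, 0.003], [0, 0, 0.003]], turn=[[0, 0, 0], [0, 0, 0], [0, 0, 0]])

```text
clock: 13.45
tcp_pos: [0.5896, 0.0974, 0.0688]
orientation: [-2.007, -2.416, 0.003]
contact_force: [-9.2, -4.0, 17.8]
grip_width: 0.0348
```

carry_out(offset=[[0, 0, -0.003], [0, 0, -0.003], [0, 0, -0.003], [0, 0, -0.003], [0, 0, -0.05], [0, 0, -0.13], [0, 0, -0.17], [0, 0, -0.17]], turn=[[0, 0, 0], [0, 0, 0], [0, 0, 0], [0, 0, 0], [0, 0, 0], [0, 0, 0], [0, 0, 0], [0, 0, 0]], hand=0)

```text
clock: 14.25
tcp_pos: [0.5922, 0.0987, 0.1549]
orientation: [2.006, 2.415, 0.006]
contact_force: [0.3, 0.8, -0.2]
grip_width: 0.0853
```

Run:
```python
from h import *
o=r.get_obs();print(o['clock'],o['tcp_pos'],o['contact_force'],o['grip_width'],o['joints'].round(2))
d=grab('wrist')
for e in outline_of('level','wrist')[:2]:
  k=np.array(e['region']);print(k.sum(),fit([(d,k)],[.5905,.098,.184-np.pi/2],.0885,[-.09,-.018,0],[.09,.018,.03]))
e=grab('top');
for q in('knob_grip','vial','press_pad'):
 for c,D in(('wrist',d),('top',e)):
  for x in look_for(q,c)[:3]: print(q,c,round(x['score'],2),w(D,x['xyz']).round(4))
cv2.imwrite('pics/w7.png',np.hstack([cv2.resize(d['pixels'],(480,400)),cv2.resize(e['pixels'][100:200,260:340],(320,400),interpolation=2)])[:,:,::-1])
```

```text
14.25 [0.59219501 0.09872151 0.15488373] [ 0.33962826  0.79723448 -0.17415857] 0.08526212883610883 [ 0.12  0.45 -0.51  1.77  0.26  0.98 -0.31]
12997 (array([ 0.5895938 ,  0.09585221, -1.38541265]), np.float64(0.014863122772427406))
vial wrist 0.85 [0.587  0.1087 0.123 ]
vial top 0.94 [ 0.4633 -0.5327  0.0227]
vial top 0.74 [ 0.2315 -0.3294  0.0432]
vial top 0.66 [0.5802 0.1681 0.1158]
press_pad wrist 0.92 [0.5851 0.111  0.122 ]
press_pad top 0.87 [ 0.4553 -0.5387  0.0312]
press_pad top 0.73 [0.5832 0.166  0.1171]
press_pad top 0.62 [ 0.2345 -0.3325  0.0441]
```

View pics/w7.png

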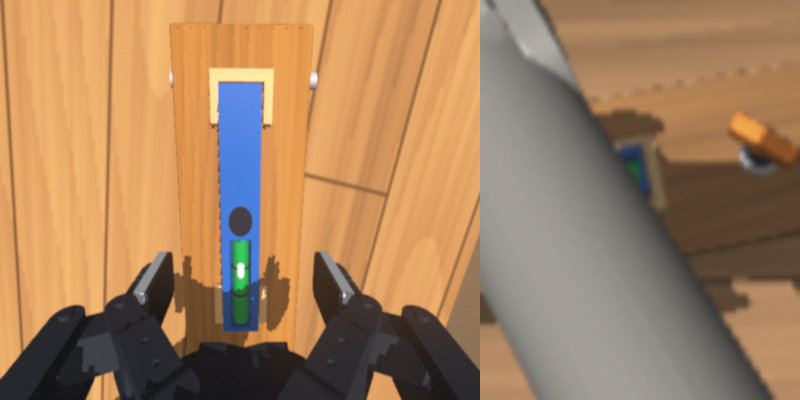

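```bash
cat > bub.py <<'E'
from h import *
def bubble(c=(.5896,.0959),yaw=-1.3854,z=.1165,cam='wrist',dbg=False):
    d=grab(cam); hsv=cv2.cvtColor(d['pixels'],cv2.COLOR_RGB2HSV).astype(int)
    n=np.array([np.cos(yaw),np.sin(yaw)]); m=np.array([-n[1],n[0]])
    # rectify the strip: along 20..80 mm, across +-4 mm at 0.25 mm
    al=np.arange(.015,.085,.00025); ac=np.arange(-.003,.0031,.0005)
    uv=np.array([[pix(d,[*(np.array(c)+a*n+b*m),z]) for a in al] for b in ac],np.float32)
    S=cv2.remap(d['pixels'],uv[...,0],uv[...,1],cv2.INTER_LINEAR).astype(int)
    p=np.median(S,0); wh=p.min(1); dk=p.max(1); g=p[:,1]-p[:,0]
    if dbg: 
        for a,q in list(zip(al,p))[::6]: print(round(a*1000,1),q.astype(int))
    i=np.where(wh>.6*wh.max())[0]
    return d,(al[i].min()*1000,al[i].max()*1000,al[i].mean()*1000,wh.max())
E
python3 - <<'E'
from bub import *
print(bubble(dbg=True)[1])
V=[]
for c in('top','scene'):
  d=grab(c);hsv=cv2.cvtColor(d['pixels'],cv2.COLOR_RGB2HSV)
  m=(hsv[...,0]>8)&(hsv[...,0]<20)&(hsv[...,1]>190)&(hsv[...,2]>120)
  u,v=pix(d,[.624,-.077,.13]).astype(int);k=np.zeros_like(m);k[v-20:v+20,u-20:u+20]=1;m&=k;V.append((d,m));print(c,m.sum())
  for y in (1.0,):print(fit(V[-1:],[.624,-.077,y],.128,[-.027,-.007,-.014],[.027,.007,.014]))
x=fit(V,[.624,-.077,1.0],.128,[-.027,-.007,-.014],[.027,.007,.014]);print(x)
d=V[0][0];P=V[0][1];
E
```

```text
15.0 [ 67 137 182]
16.5 [ 55 190 101]
18.0 [ 56 202  93]
19.5 [ 57 204  94]
21.0 [ 56 202  92]
22.5 [ 57 203  93]
24.0 [ 54 201  93]
25.5 [ 55 203  93]
27.0 [ 54 202  93]
28.5 [ 54 202  91]
30.0 [ 54 201  92]
31.5 [ 54 202  91]
33.0 [124 215 140]
34.5 [244 248 241]
36.0 [253 253 252]
37.5 [253 252 251]
39.0 [252 251 250]
40.5 [252 251 250]
42.0 [252 251 250]
43.5 [251 248 247]
45.0 [220 230 216]
46.5 [ 97 202 115]
48.0 [ 49 203  89]
49.5 [ 50 201  90]
51.0 [ 48 185  82]
52.5 [ 46 135  64]
54.0 [ 46 105  56]
55.5 [ 42 100  51]
57.0 [ 44 102  52]
58.5 [44 99 51]
60.0 [44 71 43]
61.5 [42 80 45]
63.0 [ 41 100  51]
64.5 [ 41 100  50]
66.0 [ 41 101  51]
67.5 [ 41 101  51]
69.0 [ 39 100  49]
70.5 [ 39 101  49]
72.0 [ 40 101  50]
73.5 [ 39 101  49]
75.0 [ 38 100  49]
76.5 [ 38 100  50]
78.0 [37 99 48]
79.5 [ 38 100  49]
81.0 [ 38 101  49]
82.5 [ 35 100  48]
84.0 [35 94 52]
(np.float64(33.500000000000014), np.float64(45.75000000000003), np.float64(39.62500000000002), np.float64(252.0))
top 0
(array([ 0.624, -0.077,  1.   ]), np.float64(1.0))
scene 0
(array([ 0.624, -0.077,  1.   ]), np.float64(1.0))
(array([ 0.624, -0.077,  1.   ]), np.float64(2.0))
```

Run:
```python
from bub import *
V=[]
for c in('top','scene'):
  d=grab(c)
  u,v=pix(d,[.624,-.077,.13]).astype(int)
  p=d['pixels'].astype(int); s=p[...,0]-p[...,2]; k=np.zeros(s.shape,bool);k[v-18:v+18,u-18:u+18]=1
  print(c,np.sort(s[k])[-60::10], p[v,u])
  m=(s>.7*np.sort(s[k])[-8])&k; V.append((d,m));print(m.sum())
  print(fit(V[-1:],[.624,-.077,1.],.128,[-.027,-.007,-.014],[.027,.007,.014]))
print(fit(V,[.624,-.077,1.0],.128,[-.027,-.007,-.014],[.027,.007,.014]))
print(bubble()[1], r.get_obs()['clock'])
```

```text
top [ 99 110 129 152 160 163] [233 156  73]
47
(array([ 0.62255967, -0.08020988,  0.99917695]), np.float64(0.6690140845070423))
scene [105 119 140 159 163 164] [251 167  87]
50
(array([ 0.62475745, -0.07613114,  1.01854668]), np.float64(0.5535714285714286))
(array([ 0.62459367, -0.0765322 ,  1.0196548 ]), np.float64(1.2202380952380953))
(np.float64(33.500000000000014), np.float64(46.00000000000003), np.float64(39.750000000000014), np.float64(253.0)) 15.0
```

Run:
```python
from h import *
rel([.624,-.079,.17],2.59)
```

```text
off [-0.3601  0.0022 -0.0374]
turn [-0.     -0.0019 -1.6037]
turn [-0.0015  0.      0.4907]
```

carry_out(offset=[[-0.06, 0.002, -0.037], [-0.16, 0.002, -0.037], [-0.26, 0.002, -0.037], [-0.36, 0.002, -0.037], [-0.36, 0.002, -0.037], [-0.36, 0.002, -0.037], [-0.36, 0.002, -0.037], [-0.36, 0.002, -0.037]], turn=[[0, 0, -0.8], [0, 0, -0.8], [0, 0, -0.8], [0, 0, -0.8], [0, 0, -0.8], [0, 0, -0.8], [0, 0, -0.8], [0, 0, -0.8]])

```text
clock: 15.8
tcp_pos: [0.6239, -0.0792, 0.1699]
orientation: [-0.287, -3.126, -0.0]
contact_force: [0.1, -0.2, 0.3]
grip_width: 0.0855
```

carry_out(offset=[[0, 0, 0], [0, 0, 0], [0, 0, 0], [0, 0, 0], [0, 0, 0], [0, 0, 0], [0, 0, 0], [0, 0, 0]], turn=[[0, 0, -0.8], [0, 0, -0.8], [0, 0, -0.8], [0, 0, -0.8], [0, 0, -0.8], [0, 0, -0.8], [0, 0, -0.8], [0, 0, -0.8]])

```text
clock: 16.6
tcp_pos: [0.6239, -0.0792, 0.1699]
orientation: [1.529, -2.743, -0.002]
contact_force: [0.3, -0.1, 0.5]
grip_width: 0.0855
```

carry_out(offset=[[0, 0, 0], [0, 0, 0]], turn=[[0, 0, 0], [0, 0, 0]])

```text
clock: 16.8
tcp_pos: [0.6239, -0.0791, 0.1698]
orientation: [1.515, -2.75, -0.003]
contact_force: [-0.4, 0.5, 0.4]
grip_width: 0.0853
```

```bash
cat > kn.py <<'E'
from h import *
def knob(p0,cam='wrist'):
    d=grab(cam);p=cv2.cvtColor(d['pixels'],cv2.COLOR_RGB2HSV).astype(int)
    m=(p[...,0]>=8)&(p[...,0]<=22)&(p[...,1]>160)&(p[...,2]>60)
    H=hull(d,np.array([p0[0],p0[1],.128]),np.eye(3),[-.04,-.04,-.014],[.04,.04,.014])
    k=np.zeros(m.shape,np.uint8);cv2.fillConvexPoly(k,H.astype(np.int32),1);m&=k>0
    n,l,st,_=cv2.connectedComponentsWithStats(m.astype(np.uint8));
    m=l==1+np.argmax(st[1:,4]) 
    return d,m,fit([(d,m)],p0,.128,[-.027,-.007,-.014],[.027,.007,.014])
E
python3 - <<'E'
from kn import *
o=r.get_obs();print(o['clock'],o['tcp_pos'],o['joints'].round(2))
d,m,x=knob([.624,-.079,1.02]);print(m.sum(),x)
P=d['pixels'].copy();P[cv2.morphologyEx(m.astype(np.uint8),4,np.ones((3,3)))>0]=(0,255,0)
cv2.polylines(P,[hull(d,np.array([*x[0][:2],.128]),Ro.from_euler('z',x[0][2]).as_matrix(),[-.027,-.007,-.014],[.027,.007,.014]).astype(np.int32)],1,(255,0,255))
cv2.imwrite('pics/w8.png',P[:,:,::-1])
for q in look_for('knob_grip','wrist')[:2]:print(q['score'],w(d,q['xyz']))
for q in outline_of('knob_grip','wrist')[:2]:
  k=np.array(q['region']);print(q['score'],k.sum(),np.argwhere(k).mean(0),np.argwhere(m).mean(0),fit([(d,k)],[.624,-.079,1.02],.128,[-.027,-.007,-.014],[.027,.007,.014]))
rel([.624,-.079,.17],2.59)
E
```

```text
16.8 [ 0.62386869 -0.07908048  0.16978199] [ 0.7   0.63 -0.98  1.66  0.56  1.17  2.16]
12191 (array([ 0.65072141, -0.09214302,  1.84466753]), np.float64(0.7899614532928729))
0.87 [ 0.61993091 -0.08243251  0.14294637]
0.88 2106 [213.22222222 325.65574549] [215.03354934 322.26142236] (array([ 0.6219118 , -0.07914622,  1.02046215]), np.float64(0.20920692798541474))
off [-0.     -0.0002 -0.0001]
turn [ 0.0012 -0.0007 -0.0069]
turn [-1.1000e-03 -1.9000e-03  2.0875e+00]
```

Run:
```python
from kn import *
d=grab('wrist');k=np.array(outline_of('knob_grip','wrist')[0]['region'])
p=cv2.cvtColor(d['pixels'],cv2.COLOR_RGB2HSV).astype(int)
print(np.percentile(p[k],[5,25,50,75,95],axis=0))
ring=(cv2.dilate(k.astype(np.uint8),np.ones((25,25)))>0)&~(cv2.dilate(k.astype(np.uint8),np.ones((5,5)))>0)
print(np.percentile(p[ring],[5,25,50,75,95],axis=0))
kd=cv2.dilate(k.astype(np.uint8),np.ones((9,9)))>0
for S in(195,205,215):
  m=kd&(p[...,1]>S)&(p[...,2]>70); n,l,st,_=cv2.connectedComponentsWithStats(m.astype(np.uint8)); m=l==1+np.argmax(st[1:,4])
  print(S,m.sum(),fit([(d,m)],[.622,-.079,1.02],.128,[-.027,-.007,-.014],[.027,.007,.014]))
top=cv2.minAreaRect(np.argwhere(k)[:,::-1].astype(np.float32));print(top)
for v in range(170,262,6):
  u=np.where(k[v])[0]; print(v,(u.min(),u.max(),p[v,int(u.mean())]) if len(u) else None)
```

```text
[[  7.   72.8  92. ]
 [ 14.  209.  201. ]
 [ 23.  244.  255. ]
 [ 25.  255.  255. ]
 [ 26.  255.  255. ]]
[[ 14. 164. 123.]
 [ 15. 167. 219.]
 [ 15. 170. 226.]
 [ 15. 171. 230.]
 [ 16. 174. 235.]]
195 1756 (array([ 0.62187409, -0.0798772 ,  1.03595029]), np.float64(0.050516023900054274))
205 1700 (array([ 0.62159134, -0.07955585,  1.01989369]), np.float64(0.06765676567656764))
215 1628 (array([ 0.62191583, -0.07905283,  1.02434325]), np.float64(0.1070252469813392))
((325.5, 214.0), (84.0, 37.0), 90.0)
170 None
176 (np.int64(316), np.int64(335), array([ 14, 231, 138]))
182 (np.int64(314), np.int64(336), array([ 22, 255, 255]))
188 (np.int64(314), np.int64(336), array([ 24, 255, 255]))
194 (np.int64(310), np.int64(341), array([ 24, 255, 255]))
200 (np.int64(307), np.int64(344), array([ 25, 255, 255]))
206 (np.int64(307), np.int64(344), array([ 25, 255, 255]))
212 (np.int64(308), np.int64(343), array([ 25, 255, 255]))
218 (np.int64(311), np.int64(342), array([ 25, 255, 255]))
224 (np.int64(316), np.int64(338), array([ 25, 250, 255]))
230 (np.int64(316), np.int64(337), array([ 25, 255, 255]))
236 (np.int64(316), np.int64(337), array([ 26, 242, 255]))
242 (np.int64(315), np.int64(337), array([ 25, 236, 255]))
248 (np.int64(315), np.int64(337), array([ 25, 232, 255]))
254 (np.int64(317), np.int64(336), array([ 24, 255, 255]))
260 None
```

Run:
```python
from h import *
rel([.622,-.0797,.0835],2.6)
```

```text
off [0.0032 0.0022 0.173 ]
turn [ 0.0011 -0.0007 -0.0128]
turn [-1.1000e-03 -1.7000e-03  2.0815e+00]
```

carry_out(offset=[[0.003, 0.002, 0.06], [0.003, 0.002, 0.12], [0.003, 0.002, 0.173], [0.003, 0.002, 0.173], [0.003, 0.002, 0.173]], turn=[[0, 0, -0.013], [0, 0, -0.013], [0, 0, -0.013], [0, 0, -0.013], [0, 0, -0.013]])

```text
clock: 17.55
tcp_pos: [0.6222, -0.0794, 0.0839]
orientation: [1.547, -2.732, -0.003]
contact_force: [-0.2, 0.7, 0.3]
grip_width: 0.0851
```

carry_out(offset=[[0, 0, 0], [0, 0, 0], [0, 0, 0], [0, 0, 0], [0, 0, 0], [0, 0, 0], [0, 0, 0]], turn=[[0, 0, 0], [0, 0, 0], [0, 0, 0], [0, 0, 0], [0, 0, 0], [0, 0, 0], [0, 0, 0]], hand=1, force=50)

```text
clock: 18.25
tcp_pos: [0.6224, -0.0797, 0.0845]
orientation: [1.547, -2.733, -0.001]
contact_force: [-2.4, -0.3, 6.3]
grip_width: 0.0263
```

carry_out(offset=[[0, 0, 0], [0, 0, 0], [0, 0, 0]], turn=[[0, 0, 0], [0, 0, 0], [0, 0, 0]])

```text
clock: 18.55
tcp_pos: [0.6224, -0.0797, 0.0845]
orientation: [1.547, -2.733, -0.001]
contact_force: [-2.0, -0.1, 6.1]
grip_width: 0.0264
```

Run:
```python
from h import *
o=r.get_obs();print(o['clock'],o['tcp_pos'],o['contact_force'],o['moment'],o['grip_width'],o['joints'].round(2))
d=grab('wrist');e=grab('scene')
u,v=pix(e,[.622,-.08,.128]).astype(int)
cv2.imwrite('pics/w9.png',np.hstack([cv2.resize(d['pixels'][100:350,170:470],(480,400)),cv2.resize(e['pixels'][v-30:v+20,u-20:u+20],(320,400),interpolation=2)])[:,:,::-1])
```

```text
18.55 [ 0.62240587 -0.07968221  0.08448459] [-2.04662862 -0.1055056   6.07748709] [-0.10834026  0.42436741  0.02565845] 0.026448165092610193 [ 0.67  0.72 -0.92  1.73  0.66  1.04  2.11]
```

View pics/w9.png

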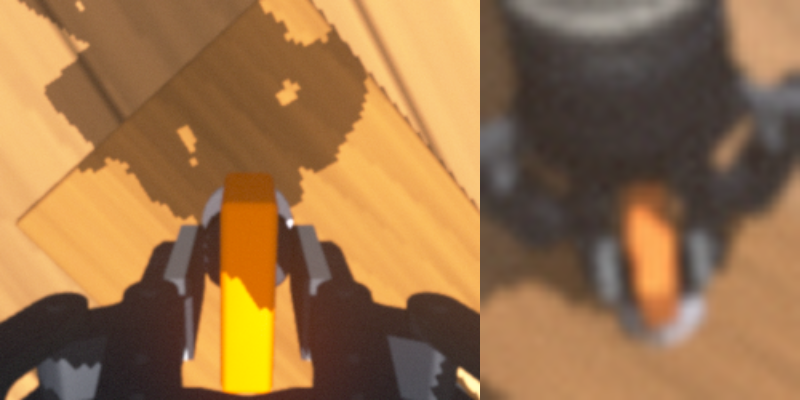

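carry_out(offset=[[0, 0, 0], [0, 0, 0], [0, 0, -0.022], [0, 0, -0.022], [0, 0, -0.022]], turn=[[0, 0, 0], [0, 0, 0], [0, 0, 0], [0, 0, 0], [0, 0, 0]], hand=0.3)

```text
clock: 19.15
tcp_pos: [0.6225, -0.0796, 0.095]
orientation: [1.548, -2.733, -0.001]
contact_force: [-0.9, 0.3, 0.8]
grip_width: 0.0596
```

carry_out(offset=[[0, 0, 0], [0, 0, 0], [0, 0, 0], [0, 0, 0], [0, 0, 0], [0, 0, 0], [0, 0, 0]], turn=[[0, 0, 0], [0, 0, 0], [0, 0, 0], [0, 0, 0], [0, 0, 0], [0, 0, 0], [0, 0, 0]], hand=1)

```text
clock: 19.85
tcp_pos: [0.6223, -0.0797, 0.0944]
orientation: [1.547, -2.732, -0.002]
contact_force: [-0.2, -0.5, 0.6]
grip_width: 0.0128
```

carry_out(offset=[[0, 0, 0], [0, 0, 0], [0, 0, 0], [0, 0, 0], [0, 0, 0], [0, 0, 0], [0, 0, 0], [0, 0, 0]], turn=[[0, 0, 0.09], [0, 0, 0.18], [0, 0, 0.27], [0, 0, 0.36], [0, 0, 0.45], [0, 0, 0.54], [0, 0, 0.63], [0, 0, 0.7]])

```text
clock: 20.65
tcp_pos: [0.6225, -0.0801, 0.0944]
orientation: [-0.039, -3.14, 0.0]
contact_force: [1.7, -0.9, -2.8]
grip_width: 0.0127
```

carry_out(offset=[[0, 0, 0], [0, 0, 0], [0, 0, 0], [0, 0, 0], [0, 0, 0], [0, 0, 0], [0, 0, 0], [0, 0, 0]], turn=[[0, 0, 0.09], [0, 0, 0.18], [0, 0, 0.27], [0, 0, 0.36], [0, 0, 0.45], [0, 0, 0.54], [0, 0, 0.63], [0, 0, 0.7]])

```text
clock: 21.45
tcp_pos: [0.6223, -0.0804, 0.0944]
orientation: [-1.607, -2.698, 0.002]
contact_force: [0.6, -2.7, -1.1]
grip_width: 0.0129
```

carry_out(offset=[[0, 0, 0], [0, 0, 0], [0, 0, 0], [0, 0, 0], [0, 0, 0], [0, 0, 0], [0, 0, 0], [0, 0, 0]], turn=[[0, 0, 0], [0, 0, 0], [0, 0, 0], [0, 0, 0], [0, 0, 0], [0, 0, 0], [0, 0, 0], [0, 0, 0]])

```text
clock: 22.25
tcp_pos: [0.6223, -0.0804, 0.0944]
orientation: [-1.6, -2.702, 0.002]
contact_force: [1.9, -4.7, -0.9]
grip_width: 0.013
```

Run:
```python
from bub import *
o=r.get_obs();print(o['clock'],o['tcp_pos'],o['contact_force'],o['moment'],o['joints'].round(2))
print(np.arctan2(*Ro.from_rotvec(o['orientation']).as_matrix()[[1,0],1]))
for c in('top','scene','wrist'):
  d=grab(c)
  for q in('vial','knob_grip','level'):
    for x in look_for(q,c)[:3]: print(c,q,round(x['score'],2),w(d,x['xyz']).round(3))
print(bubble(cam='scene',dbg=True)[1],bubble(cam='top')[1])
```

```text
22.25 [ 0.62226736 -0.08038574  0.09435976] [ 1.8960405  -4.68412823 -0.89611595] [-0.99031329 -0.60551362  0.04203632] [ 0.37  0.56 -0.46  1.74  0.31  0.91  0.28]
0.5017504386183018
top vial 0.72 [ 0.458 -0.534  0.026]
top vial 0.64 [0.592 0.096 0.117]
top vial 0.61 [ 0.314 -0.369  0.045]
top level 0.79 [0.592 0.093 0.12 ]
top level 0.61 [ 0.316 -0.368  0.041]
top level 0.58 [ 0.458 -0.534  0.029]
scene vial 0.69 [ 0.22  -0.321  0.035]
scene vial 0.69 [ 0.487 -0.525  0.034]
scene vial 0.58 [0.591 0.103 0.119]
scene knob_grip 0.57 [ 0.616 -0.064  0.128]
scene level 0.96 [0.589 0.107 0.124]
scene level 0.91 [ 0.225 -0.324  0.035]
scene level 0.71 [ 0.484 -0.524  0.03 ]
wrist vial 0.83 [0.606 0.025 0.122]
wrist knob_grip 0.7 [ 0.619 -0.079  0.142]
wrist level 0.62 [0.602 0.022 0.12 ]
15.0 [ 88 147 119]
16.5 [ 91 163 114]
18.0 [ 92 172 108]
19.5 [ 93 175 105]
21.0 [ 93 176 104]
22.5 [ 94 177 103]
24.0 [ 94 177 103]
25.5 [ 93 176 103]
27.0 [ 93 176 104]
28.5 [ 93 177 104]
30.0 [ 93 176 104]
31.5 [ 93 174 103]
33.0 [ 92 171 101]
34.5 [ 90 164  99]
36.0 [ 88 157  95]
37.5 [ 87 154  93]
39.0 [ 94 160 100]
40.5 [111 172 117]
42.0 [134 188 140]
43.5 [166 206 172]
45.0 [190 220 196]
46.5 [215 231 218]
48.0 [227 235 228]
49.5 [225 235 226]
51.0 [227 232 227]
52.5 [215 227 216]
54.0 [192 215 194]
55.5 [161 196 164]
57.0 [130 179 135]
58.5 [108 168 112]
60.0 [ 97 161 102]
61.5 [ 92 162  99]
63.0 [ 91 166  99]
64.5 [ 92 171 100]
66.0 [ 93 175 101]
67.5 [ 93 176 101]
69.0 [ 92 175 101]
70.5 [ 91 175 101]
72.0 [ 92 177 102]
73.5 [ 93 177 103]
75.0 [ 93 177 103]
76.5 [ 93 177 103]
78.0 [ 93 176 104]
79.5 [ 93 174 107]
81.0 [ 92 169 110]
82.5 [ 90 162 116]
84.0 [ 87 149 128]
(np.float64(42.25000000000002), np.float64(56.500000000000036), np.float64(49.37500000000003), np.float64(228.0)) (np.float64(43.00000000000002), np.float64(56.500000000000036), np.float64(49.75000000000003), np.float64(211.0))
```

carry_out(offset=[[0, 0, 0], [0, 0, 0], [0, 0, 0], [0, 0, -0.05], [0, 0, -0.13], [0, 0, -0.17], [0, 0, -0.17], [0, 0, -0.17]], turn=[[0, 0, 0], [0, 0, 0], [0, 0, 0], [0, 0, 0], [0, 0, 0], [0, 0, 0], [0, 0, 0], [0, 0, 0]], hand=0.3)

```text
clock: 23.75
tcp_pos: [0.6221, -0.0793, 0.1794]
orientation: [-1.599, -2.702, 0.001]
contact_force: [-0.1, 0.4, -0.5]
grip_width: 0.0597
```

carry_out(offset=[[0, 0, 0], [0, 0, 0], [0, 0, 0], [0, 0, 0], [0, 0, 0], [0, 0, 0], [0, 0, 0], [0, 0, 0]], turn=[[0, 0, 0], [0, 0, 0], [0, 0, 0], [0, 0, 0], [0, 0, 0], [0, 0, 0], [0, 0, 0], [0, 0, 0]], hand=1)

```text
clock: 24.55
tcp_pos: [0.6223, -0.0797, 0.1794]
orientation: [-1.6, -2.701, 0.001]
contact_force: [-0.7, 0.2, 0.3]
grip_width: -0.0001
```

Run:
```python
from bub import *
o=r.get_obs();print(o['clock'],o['tcp_pos'],o['contact_force'],o['grip_width'],o['joints'].round(2))
print(bubble(cam='scene')[1],bubble(cam='top')[1],bubble(cam='wrist',dbg=False)[1])
for c in('wrist','scene','top'):
  d=grab(c)
  for e in outline_of('level',c)[:3]:
    k=np.array(e['region']); f=fit([(d,k)],[.5896,.0959,-1.385],.09,[-.09,-.018,0],[.09,.018,.03])
    if f[1]<.6: print(c,k.sum(),f)
rel([.5896,.0959,.16],.184)
```

```text
24.55 [ 0.62230896 -0.07967902  0.17942461] [-0.69588654  0.15687921  0.33126013] -7.718688416450329e-05 [ 0.39  0.47 -0.49  1.67  0.25  1.06  0.32]
(np.float64(42.00000000000002), np.float64(56.500000000000036), np.float64(49.25000000000003), np.float64(229.0)) (np.float64(43.00000000000002), np.float64(56.250000000000036), np.float64(49.62500000000003), np.float64(210.0)) (np.float64(43.25000000000002), np.float64(55.250000000000036), np.float64(49.25000000000003), np.float64(253.0))
wrist 5452 (array([ 0.58926442,  0.09678574, -1.38357975]), np.float64(0.020867062421298765))
scene 1013 (array([ 0.5888878 ,  0.09621986, -1.38930039]), np.float64(0.04347826086956519))
top 915 (array([ 0.59094759,  0.09613725, -1.40295451]), np.float64(0.04408602150537633))
off [0.3393 0.1115 0.0391]
turn [-0.0013 -0.0007  0.2116]
turn [ 1.0000e-03 -1.8000e-03 -1.8828e+00]
```

carry_out(offset=[[0.339, 0.112, 0.039], [0.339, 0.112, 0.039], [0.339, 0.112, 0.039], [0.339, 0.112, 0.039], [0.339, 0.112, 0.08], [0.339, 0.112, 0.12], [0.339, 0.112, 0.15], [0.339, 0.112, 0.155]], turn=[[0, 0, 0.21], [0, 0, 0.21], [0, 0, 0.21], [0, 0, 0.21], [0, 0, 0.21], [0, 0, 0.21], [0, 0, 0.21], [0, 0, 0.21]])

```text
clock: 25.8
tcp_pos: [0.5885, 0.0953, 0.1001]
orientation: [-2.003, -2.415, 0.006]
contact_force: [0.0, 0.5, 0.5]
grip_width: -0.0
```

carry_out(offset=[[0, 0, 0], [0, 0, 0], [0, 0, 0]], turn=[[0, 0, 0], [0, 0, 0], [0, 0, 0]])

```text
clock: 26.1
tcp_pos: [0.5905, 0.0959, 0.103]
orientation: [-2.005, -2.418, -0.0]
contact_force: [0.7, -0.4, 0.3]
grip_width: 0.0003
```

Step down gently until contact.

carry_out(offset=[[0, 0, 0.004], [0, 0, 0.008], [0, 0, 0.012], [0, 0, 0.012]], turn=[[0, 0, 0], [0, 0, 0], [0, 0, 0], [0, 0, 0]])

```text
clock: 26.5
tcp_pos: [0.5894, 0.0958, 0.0957]
orientation: [-2.003, -2.417, 0.003]
contact_force: [0.2, -0.2, 0.0]
grip_width: 0.0
```

carry_out(offset=[[0, 0, 0.002], [0, 0, 0.002], [0, 0, 0.002]], turn=[[0, 0, 0], [0, 0, 0], [0, 0, 0]])

```text
clock: 26.8
tcp_pos: [0.5897, 0.0959, 0.095]
orientation: [-2.004, -2.417, 0.002]
contact_force: [0.2, 0.1, 0.0]
grip_width: 0.0001
```

carry_out(offset=[[0, 0, 0.002], [0, 0, 0.002], [0, 0, 0.002]], turn=[[0, 0, 0], [0, 0, 0], [0, 0, 0]])

```text
clock: 27.1
tcp_pos: [0.5899, 0.0959, 0.0946]
orientation: [-2.004, -2.417, 0.001]
contact_force: [-2.2, 0.1, 5.2]
grip_width: 0.0
```

carry_out(offset=[[0, 0, 0.002], [0, 0, 0.002], [0, 0, 0.002]], turn=[[0, 0, 0], [0, 0, 0], [0, 0, 0]])

```text
clock: 27.4
tcp_pos: [0.59, 0.0959, 0.0946]
orientation: [-2.005, -2.418, 0.001]
contact_force: [-4.1, -1.9, 12.8]
grip_width: -0.0001
```

carry_out(offset=[[0, 0, 0], [0, 0, 0], [0, 0, 0], [0, 0, 0], [0, 0, 0], [0, 0, 0], [0, 0, 0], [0, 0, 0]], turn=[[0, 0, 0], [0, 0, 0], [0, 0, 0], [0, 0, 0], [0, 0, 0], [0, 0, 0], [0, 0, 0], [0, 0, 0]])

```text
clock: 28.2
tcp_pos: [0.59, 0.0959, 0.0946]
orientation: [-2.005, -2.418, 0.001]
contact_force: [-4.2, -1.3, 13.1]
grip_width: 0.0004
```

carry_out(offset=[[0, 0, 0], [0, 0, 0], [0, 0, 0], [0, 0, 0], [0, 0, 0], [0, 0, 0], [0, 0, 0], [0, 0, 0]], turn=[[0, 0, 0], [0, 0, 0], [0, 0, 0], [0, 0, 0], [0, 0, 0], [0, 0, 0], [0, 0, 0], [0, 0, 0]])

```text
clock: 29.0
tcp_pos: [0.59, 0.0959, 0.0946]
orientation: [-2.005, -2.418, 0.001]
contact_force: [-4.6, -1.4, 13.4]
grip_width: -0.0002
```

Run:
```python
from bub import *
o=r.get_obs();print(o['clock'],o['tcp_pos'],o['contact_force'])
for c in('scene','top','wrist'):
  try: print(c,bubble(cam=c)[1])
  except Exception as x: print(c,x)
d=grab('wrist')
for e in outline_of('level','wrist')[:2]:
  k=np.array(e['region']);print(k.sum(),fit([(d,k)],[.5896,.0959,-1.385],.09,[-.09,-.018,0],[.09,.018,.03]))
bubble(cam='scene',dbg=True)
```

```text
29.0 [0.58996269 0.09592369 0.09456942] [-4.58860561 -1.39621397 13.38171866]
scene (np.float64(20.500000000000004), np.float64(57.250000000000036), np.float64(38.875000000000014), np.float64(116.0))
top (np.float64(15.0), np.float64(65.75000000000004), np.float64(40.37500000000002), np.float64(140.0))
wrist (np.float64(15.0), np.float64(57.250000000000036), np.float64(50.4166666666667), np.float64(148.0))
15237 (array([ 0.58957013,  0.09668857, -1.38354236]), np.float64(0.39153311643973165))
15.0 [65 58 55]
16.5 [67 61 59]
18.0 [71 66 65]
19.5 [75 70 70]
21.0 [79 74 75]
22.5 [82 78 79]
24.0 [85 81 82]
25.5 [88 83 85]
27.0 [88 84 85]
28.5 [86 81 82]
30.0 [87 82 83]
31.5 [90 86 87]
33.0 [97 93 95]
34.5 [105 102 105]
36.0 [109 107 111]
37.5 [112 111 115]
39.0 [113 113 116]
40.5 [112 112 114]
42.0 [111 111 112]
43.5 [112 112 111]
45.0 [112 112 110]
46.5 [115 115 112]
48.0 [119 120 116]
49.5 [121 124 118]
51.0 [120 123 116]
52.5 [114 118 110]
54.0 [102 111  98]
55.5 [ 87 102  85]
57.0 [75 94 71]
58.5 [65 87 61]
60.0 [61 82 56]
61.5 [61 83 55]
63.0 [61 84 55]
64.5 [60 85 56]
66.0 [62 87 58]
67.5 [63 89 58]
69.0 [62 88 57]
70.5 [61 87 56]
72.0 [61 87 56]
73.5 [61 87 56]
75.0 [61 88 57]
76.5 [62 88 57]
78.0 [62 88 57]
79.5 [61 86 56]
81.0 [60 84 58]
82.5 [61 82 63]
84.0 [62 78 69]
```

Run:
```python
from h import *
print(r.get_obs()['contact_force'], r.hand_in())
```

```text
the job is handed in; nothing more can be done
[-4.39997057 -1.73249277 12.28174552] None
```

The job is handed in at about 29 s, with the gripper still pressing on the level; no verdict was reported.

**What I did:**
- I chose the smaller blue level, set it vial side up in the pocket and let go.
- I turned the orange knob about 2.1 rad clockwise in one grasp, released it, then pressed on the disc with shut fingers.

**Last checks:**
- **Bubble, before pressing:** about 0.3 mm from centre in all three cameras, with the arm off the level.
- **Bubble, while pressing:** only its foot-side edge was visible in the scene camera, unmoved within about 0.5 mm. The arm hid the rest, and the automatic readings from the scene, top and wrist cameras were unusable.
- **Level in the pocket:** its underside sat at board height. The last clear fit before pressing was wrist (0.589, 0.097), within about 2 mm of the other cameras. The fit under the gripper was poor because of occlusion.
- **Push:** a steady 12 to 13 N down with about 4.5 N sideways, so the level should bear on the board with about 17 N.

**What went wrong or disagreed:**
- **Fingertips off by 40 mm:** they stand about 40 mm farther back than the reported tool position implies. My first grasp closed above the level. I found the offset by touching the level's top, which briefly reached 79 N on the fingertips, and corrected for it afterwards.
- **First knob grasp too low:** the fingers closed on the round hub under the bar, so I raised them and gripped again.
- **Tray:** I never moved near the tray, but did not check its contents at the end.

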